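# Clear the slide-prep carousel and lock it for moving

### The arm

A 6-joint arm with a two-finger parallel gripper is mounted at the origin on a cart in front of the work surface, level with it; the furniture and walls round the work are solid. World frame = base frame: x ahead of the robot, y to its left, z up, the work surface at z = 0. Lengths are in m, angles in rad, forces in N, time in s.
With the tool pointing down it reaches from about 0.35 to 1 m from the base axis. Payload 7.1 kg.
Tool frame: the origin (TCP) lies midway between the tips of the shut fingers; the grasp point (between the pads) lies 19 mm behind it (ctrl.grip_depth is the distance from the TCP to the grasp point, in m); z points along the fingers, y is the line along which they close (so a half turn about z gives the same grasp; the last joint's range is limited). The gripper opens to 85 mm and grips with 20 to 120 N. Pads are 22 mm wide; open, the fingers measure 114 mm over their backs; the gripper's body (76 mm by 85 mm) begins 54 mm behind the grasp point. The pads swing forward as they close: fully open they stand 13 mm farther back than shut.
Start: joints at [-1.311, 0.423, 1.63, -0, 1.089, -0.019], TCP at [0.172, -0.601, 0.231] pointing down, gripper open.
Joint ranges: [-3, 3], [-0.9, 2.11], [0.09, 2.58], [-1.31, 4.45], [0.11, 2.69], [-2.54, 2.54]. Speed limits (rad/s): [2.39, 2.39, 3.01, 3.14, 3.14, 3.14].

### API

Orientations are given as a 3x3 rotation matrix whose columns are the frame's x, y, z axes.
In Python, from station import readout, cams, ctrl gives the robot as it stands.
- The arm moves only by the tool jog_arm, never from a script. Its argument "motion" is a list of rows, each a list of 3 entries, a list of its own where there are three numbers: the shift along the tool's x, y, z in mm, then the turn about the tool's z in degrees, then the opening, from -1 (shut) to 1 (fully open), so that 0 is half open. In form: [[[tx, ty, tz], spin, fingers], ...]. A call has 1 to 12 rows; each row is the pose to reach, as a shift and turn from the pose commanded when the call began, along the tool's axes at that moment; what a row does not reach only later rows make up. A row lasts 1/10 s, in which the tool goes at most 50 mm and 8.59 degrees, less where a joint would pass 70% of its speed; a pose out of reach is approached as far as the arm can. A call with a gripper value outside its range is refused whole. The fingers move at their own pace and stop on an object; "force" is the grip in N (left out, the last holds). Time passes only in rows, so rows that repeat a pose let the fingers close. It gives the time, the measured TCP pose, the force, the opening and the grip force at its end, in the units of the state.
- readout.observe(): the state, without advancing time (a new reading comes with each control period).
- cams.grab_frame(name): name is "scene" or "top" or "wrist"; returns (picture, depth): 400x640x3 uint8, red, green, blue; 400x640 float32, m along the optical axis (not along the pixel's ray), 0 where there is no reading.
- cams.camera_info(name): a dict with "fx", "fy", "cx", "cy" (pixels), "dist" ([k1, k2, p1, p2, k3] as OpenCV has them; the pictures are not rectified), "world_from_camera" (4x4, takes a point from camera to world coordinates); the wrist camera has in their place "tool_from_camera" (4x4, takes a point from camera to tool coordinates, whose origin is the TCP and whose axes are the flange's). Camera axes: x right, y up, looking along -z (the intrinsics and any distortion apply to the point x, -y, -z); pixel columns grow to the right and rows downward; lengths in m; the calibration is good to about 2 mm. A picture is of the moment at which its call begins: read the wrist's pose just before it. camera_info takes no time and is no camera call.
- ctrl.close_job(): hands the job in; it is judged then, once.
The state is a dict: "clock": time; "joints": joint angles; "qd": joint speeds; "joint_torque": joint torques, N m; "tool_pos": TCP position; "tool_rot": TCP orientation; "force": force on the tool from outside, world axes, zero at the start; "ft_torque": the same for the moment, N m; "width": opening from 0.0 (shut) to 1.0 (fully open); "grasp_force": force on a finger pad.
Only numpy, scipy, OpenCV 4.12 (cv2) and the standard library are available. Lean on these libraries where they do the work, as an engineer would, in place of code of your own. Each camera call takes 0.05 s, during which the arm holds its last target. There are 200 camera calls.

### The job

Clear the free-spinning carousel: lift every yellow cover-slip box off it and lay them all flat, not stacked, on the floor of the steel tray. Then lock the carousel with its red wing knob, which still rides on the end of its thread: turn it backwards (anticlockwise seen from above) until it clicks off the thread's end and drops, let it settle, then turn it clockwise until it is fully home against its stop. Leave the stain bottle, the tally counter and the sachet where they are.

Things in the scene. Friction and masses are not known exactly. Their poses are not given: they have to be found in the camera images.
- slips_a_mid (a point): Yellow cover-slip box with a white bottom, 32 x 32 x 16 mm high, 30 g (one of two to four; None if absent). The point is its centre, 8 mm above its underside; z points out of its lid, x and y along its sides. Starts on the carousel disc.
- slips_b_mid (a point): Yellow cover-slip box with a white bottom, 32 x 32 x 16 mm high, 30 g (one of two to four; None if absent). The point is its centre, 8 mm above its underside; z points out of its lid, x and y along its sides. Starts on the carousel disc.
- slips_c_mid (a point): Yellow cover-slip box with a white bottom, 32 x 32 x 16 mm high, 30 g (one of two to four; None if absent). The point is its centre, 8 mm above its underside; z points out of its lid, x and y along its sides. Starts on the carousel disc.
- slips_d_mid (a point): Yellow cover-slip box with a white bottom, 32 x 32 x 16 mm high, 30 g (one of two to four; None if absent). The point is its centre, 8 mm above its underside; z points out of its lid, x and y along its sides. Starts on the carousel disc.
- disc_top (a point): Centre of the upper face of the carousel's disc, 31 mm above the worktop. The disc (radius 78 mm, aluminium with a dark mat) spins freely, almost without friction, about the vertical through this point; a steel stub of radius 8 mm rises 12 mm at its centre.
- plate_mid (a point): Middle of the upper face of the carousel's white base plate (165 x 260 mm along this frame's x and y, 20 mm above the worktop), fixed to the worktop. The disc's axis stands 45 mm from here in +y, the knob's 95 mm in -y, on a grey pedestal of radius 27 mm, 46 mm above the worktop.
- tray_in (a point): Centre of the inner floor of the loose steel tray (outside 160 x 180 x 22 mm along its x, y, z; walls 3 mm; floor 3 mm above the worktop; 0.8 kg). x and y run along its sides. It can slide if pushed.
- knob_grip (a point): Middle of the red knob's upright wing, on the knob's vertical axis. The wing is a bar 48 mm long along this frame's x, 14 mm thick along y, 24 mm high (12 mm below to 12 mm above this point), on a round skirt of radius 21 mm, 7 mm thick. This point is 82 mm above the worktop while the knob rides on the thread's end, 74 after the click, 70 when home. Pinch the wing's flat sides from above.
- lock_knob (a joint): Turn of the knob, rad, growing clockwise seen from above; stays where left (0.04 N m friction). It starts between -0.45 and 0.1, riding on its thread's end, and binds if turned on past 0.3 so. Turned back past -1.25 it is off the thread's end (stop at -1.65), free to drop. Once dropped it runs clockwise down the thread to its stop at 4.0.
- knob_sleeve (a joint): How far the knob has sunk down its stud, m: 0 riding on the thread's end, about 0.008 after the click, about 0.012 when home. A spring pushes it down with about 4 N, so that a firm grip holds it up: it drops when the grip is let go.
- iodine_mid (a point): Bystander: brown stain dropper bottle, white cap, 37 mm across, 106 mm high; the point is its middle, 53 mm up.
- counter_mid (a point): Bystander: light grey hand tally counter, 45 x 61 x 27 mm; the point is its middle.
- sachet_mid (a point): Bystander: white and orange prep-pad sachet, 50 x 50 x 7 mm; the point is its middle.
- tray: The steel tray itself (see tray_in); origin under its middle.

How it is judged:
On the way, in this order (a step that is already met when the one before it is completed fails the run):
1. every cover-slip box present lies on the tray's floor, let go (x of slips_a_mid in the frame of tray_in between -0.068 and 0.068 m and y of slips_a_mid in the frame of tray_in between -0.077 and 0.077 m and z of slips_a_mid in the frame of tray_in between 0.002 and 0.014 m and x of slips_b_mid in the frame of tray_in between -0.068 and 0.068 m and y of slips_b_mid in the frame of tray_in between -0.077 and 0.077 m and z of slips_b_mid in the frame of tray_in between 0.002 and 0.014 m and x of slips_c_mid in the frame of tray_in between -0.068 and 0.068 m and y of slips_c_mid in the frame of tray_in between -0.077 and 0.077 m and z of slips_c_mid in the frame of tray_in between 0.002 and 0.014 m and x of slips_d_mid in the frame of tray_in between -0.068 and 0.068 m and y of slips_d_mid in the frame of tray_in between -0.077 and 0.077 m and z of slips_d_mid in the frame of tray_in between 0.002 and 0.014 m and contact force between the fingers and tray below 0.3 N), for 0.3 s.
2. the knob is turned back off the thread's end and has dropped (value of joint lock_knob below -1.1 rad and value of joint knob_sleeve above 0.006 m), for 0.2 s.
3. the knob is screwed home (value of joint lock_knob above 3.75 rad and value of joint knob_sleeve above 0.0105 m), for 0.2 s.
At the end, for the whole second after the job is handed in: Every cover-slip box present lies flat inside the tray on its floor (centre less than 14 mm above the floor, 68 and 77 mm at most from its middle along x and y); the knob stands past 3.75 rad (stop at 4.0) and more than 10.5 mm down its stud; the tray is at rest (all of step 3 and x of slips_a_mid in the frame of tray_in between -0.068 and 0.068 m and y of slips_a_mid in the frame of tray_in between -0.077 and 0.077 m and z of slips_a_mid in the frame of tray_in between 0.002 and 0.014 m and x of slips_b_mid in the frame of tray_in between -0.068 and 0.068 m and y of slips_b_mid in the frame of tray_in between -0.077 and 0.077 m and z of slips_b_mid in the frame of tray_in between 0.002 and 0.014 m and x of slips_c_mid in the frame of tray_in between -0.068 and 0.068 m and y of slips_c_mid in the frame of tray_in between -0.077 and 0.077 m and z of slips_c_mid in the frame of tray_in between 0.002 and 0.014 m and x of slips_d_mid in the frame of tray_in between -0.068 and 0.068 m and y of slips_d_mid in the frame of tray_in between -0.077 and 0.077 m and z of slips_d_mid in the frame of tray_in between 0.002 and 0.014 m and linear speed of tray below 0.02 m/s); the robot touches nothing.
It fails at once if the stain bottle is disturbed (moved over 30 mm) (distance of iodine_mid from where it was at the start of the episode above 0.03 m).
It fails at once if the tally counter is disturbed (moved over 30 mm) (distance of counter_mid from where it was at the start of the episode above 0.03 m).
It fails at once if the sachet is disturbed (moved over 30 mm) (distance of sachet_mid from where it was at the start of the episode above 0.03 m).
It fails at once if the knob is forced clockwise past the thread's end without having dropped (cross-threaded) (value of joint lock_knob above 0.75 rad and value of joint knob_sleeve below 0.004 m).
Of slips_a, slips_b, slips_c, slips_d only 2 to 4 are there at a start; the rules pass over those that are not, and their reading is None.
At some moment in a run one of tray may be knocked a few centimetres aside while the robot is not near it.
Once in a run the grip may slacken for a moment while it holds something.
It also fails if it takes over 210 s, if anything falls off the work surface, if the arm or the gripper's body presses on something with over 40 N, if the wrist force passes 120 N, or if a joint passes its speed limit or range.

## Working session

There is one attempt and no reset: what is moved stays moved. The work goes in short steps, Python scripts to look and compute and a tool call to move; the robot and the scene stay as the last step left them, time stands still between calls to the robot, and variables do not carry over. Pictures are saved under pics/ and viewed, at most 14 in all, crops included, and the job is handed in when it is done.

Besides the shell and the picture viewer there is one more tool, called as a command line: name --argument value ..., lists and objects as JSON in quotes. jog_arm: Moves the arm, as the interface text tells. Its arguments: {"type":"object","properties":{"motion":{"type":"array","items":{"type":"array"}},"force":{"type":"number"}},"required":["motion"]}

```bash
mkdir -p pics; ls; cat > h.py <<'E'
import numpy as np, cv2
from station import readout, cams, ctrl
def cam(name):
    i=cams.camera_info(name); K=np.array([[i['fx'],0,i['cx']],[0,i['fy'],i['cy']],[0,0,1.]]); d=np.array(i['dist'],float)
    if 'world_from_camera' in i: T=np.array(i['world_from_camera'])
    else:
        s=readout.observe(); W=np.eye(4); W[:3,:3]=s['tool_rot']; W[:3,3]=s['tool_pos']; T=W@np.array(i['tool_from_camera'])
    return K,d,T
def ray(c,uv):
    K,d,T=c; p=cv2.undistortPoints(np.array(uv,float).reshape(-1,1,2),K,d).reshape(-1,2)
    r=np.c_[p[:,0],-p[:,1],-np.ones(len(p))]@T[:3,:3].T
    return T[:3,3],r
def onplane(c,uv,z):
    o,r=ray(c,uv); return o+r*((z-o[2])/r[:,2])[:,None]
def proj(c,P):
    K,d,T=c; q=(np.atleast_2d(P)-T[:3,3])@T[:3,:3]
    q=q*[1,-1,-1]; return cv2.projectPoints(q,np.zeros(3),np.zeros(3),K,d)[0].reshape(-1,2)
def cloud(c,depth):
    h,w=depth.shape; v,u=np.mgrid[:h,:w]; o,r=ray(c,np.c_[u.ravel(),v.ravel()]); return (o+r*depth.reshape(-1,1)).reshape(h,w,3)
def save(n,im): cv2.imwrite('pics/'+n+'.png',im[...,::-1])
E
python3 - <<'E'
from h import *
for n in ('scene','top'):
    c=cam(n); im,d=cams.grab_frame(n); save(n+'0',im); np.savez(n+'0',im=im,d=d)
    print(n,c[2].round(3).tolist(),c[0][0,0])
print(readout.observe())
E
```

```text
pics
scene [[0.966, 0.218, -0.14, 0.36], [-0.259, 0.785, -0.563, -0.717], [-0.013, 0.58, 0.815, 1.131], [0.0, 0.0, 0.0, 1.0]] 473.6699467850295
top [[0.013, 0.991, -0.137, 0.357], [-1.0, 0.013, -0.0, -0.015], [0.002, 0.137, 0.991, 1.269], [0.0, 0.0, 0.0, 1.0]] 440.53627355701445
{'clock': 0.1, 'joints': array([-1.31101527e+00,  4.23738777e-01,  1.63057274e+00, -1.79776302e-05,
        1.08857037e+00, -1.90001546e-02]), 'qd': array([ 5.99770591e-05, -2.04435373e-03, -2.82404937e-03, -3.12984240e-04,
        5.17557623e-04,  6.96662836e-04]), 'joint_torque': array([ 1.05864283e-04, -5.58423936e+01, -2.82443637e+01, -1.61870918e-05,
        2.98979539e-03, -2.91793197e-05]), 'tool_pos': array([ 0.17189208, -0.60041994,  0.23065547]), 'tool_rot': array([[ 9.61389247e-01,  2.75191926e-01, -3.46558441e-04],
       [ 2.75192144e-01, -9.61388445e-01,  1.24188826e-03],
       [ 8.58034344e-06, -1.28930818e-03, -9.99999169e-01]]), 'force': array([-0.48671331,  0.13074793,  0.44657606]), 'ft_torque': array([0.02552461, 0.0057216 , 0.00209707]), 'grasp_force': 0.0, 'width': 1.0012887280867457}
```

View pics/top0.png

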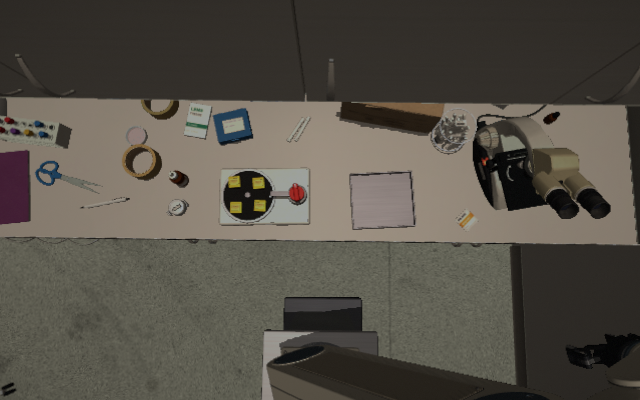

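View pics/scene0.png

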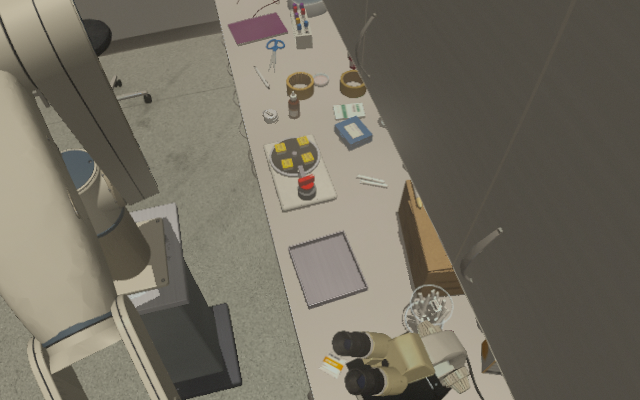

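The top view shows four yellow boxes on the disc at about (235,181), (258,183), (233,206) and (261,206). The knob is at (297,193), the tray at (381,200), the bottle at (178,178) and the sachet at (465,218). Next I'll turn these into positions.

```bash
cat >> h.py <<'E'
def mask(im,lo,hi):
    return cv2.inRange(cv2.cvtColor(im,cv2.COLOR_RGB2HSV),np.array(lo),np.array(hi))
def blobs(m,amin=30):
    cs=cv2.findContours(m,cv2.RETR_EXTERNAL,cv2.CHAIN_APPROX_NONE)[0]
    return [c for c in cs if cv2.contourArea(c)>amin]
def rects(c,im,lo,hi,z,amin=30):
    out=[]
    for k in blobs(mask(im,lo,hi),amin):
        P=onplane(c,k.reshape(-1,2),z)[:,:2]
        r=cv2.minAreaRect((P*1000).astype(np.float32)); m=cv2.moments(k)
        out.append((np.round(r[0],1),np.round(r[1],1),round(r[2],1),np.round([m['m10']/m['m00'],m['m01']/m['m00']],1)))
    return out
YL=((18,100,90),(35,255,255)); RD=((0,150,80),(6,255,255))
E
python3 - <<'E'
from h import *
for n in ('top','scene'):
    f=np.load(n+'0.npz'); c=cam(n); im=f['im']
    print(n)
    for r in rects(c,im,*YL,.047): print('Y',r)
    for r in rects(c,im,*RD,.094,10): print('R',r)
    P=cloud(c,f['d']); 
    # tray: corners by depth: wall tops near z .022 within area
    R=(P[...,0]>.3)&(P[...,0]<.65)&(P[...,1]>-.4)&(P[...,1]<-.1)&(P[...,2]<.05)
    m=(R&(im.max(2).astype(int)<140)).astype(np.uint8)*255
    for k in blobs(m,800):
        Q=onplane(c,k.reshape(-1,2),.022)[:,:2]; print('tray',cv2.minAreaRect((Q*1000).astype(np.float32)))
E
python3 - <<'E'
import cv2
a=cv2.imread('pics/top0.png')[160:235,210:420]
cv2.imwrite('pics/c1.png',cv2.resize(a,None,fx=3.8,fy=3.8,interpolation=cv2.INTER_CUBIC))
E
```

```text
top
Y (array([ 461.3, -402. ]), array([11.5, 32.1]), 44.7, array([466. , 219.9]))
Y (array([489.2, 239.5]), array([28. , 31.4]), 0.7, array([235.5, 207. ]))
Y (array([494.3, 172.8]), array([31.4, 30.7]), 1.8, array([259.5, 205.1]))
Y (array([558.6, 179.5]), array([31.5, 32.3]), 9.0, array([257.9, 182.6]))
Y (array([561.4, 248.1]), array([31.6, 30.9]), 2.3, array([233.6, 181.3]))
Y (array([619.8, 518.1]), array([93.2, 91.2]), 72.2, array([140.4, 158.7]))
Y (array([774.3, 479. ]), array([89.5, 40.5]), 88.8, array([155.8, 108.5]))
R (array([527. ,  67.2]), array([43.7, 35.1]), 1.2, array([296.3, 192.9]))
tray ((363.4728698730469, -227.92172241210938), (78.87592315673828, 326.4177551269531), 0.03585367277264595)
tray ((519.8102416992188, -181.12705993652344), (163.7498779296875, 169.50523376464844), 3.2929847240448)
scene
Y (array([ 464. , -425.1]), array([13.7, 46.6]), 46.4, array([333.1, 363. ]))
Y (array([ 793. , -129.9]), array([ 64.2, 301.9]), 0.0, array([428.6, 237.8]))
Y (array([494.6, 176. ]), array([37.7, 34.1]), 88.9, array([286.7, 163. ]))
Y (array([558.6, 182.6]), array([33.5, 36.6]), 6.8, array([307., 157.]))
Y (array([488.2, 242.8]), array([33. , 37.4]), 1.1, array([280. , 147.2]))
Y (array([561.1, 250.1]), array([31.6, 34.9]), 6.5, array([302.3, 140.6]))
Y (array([614.2, 509.5]), array([121.7,  94.3]), 69.8, array([301.6,  86.3]))
Y (array([788.6, 461.8]), array([138.3,  77.1]), 83.5, array([352.3,  88.1]))
R (array([525.9,  43.1]), array([35.2, 16.9]), 13.0, array([307.8, 185.5]))
R (array([527.3,  69.8]), array([43.4, 14.1]), 7.4, array([304.7, 178.7]))
tray ((364.36431884765625, -411.96051025390625), (138.74049377441406, 73.05060577392578), 88.77210235595703)
```

View pics/c1.png

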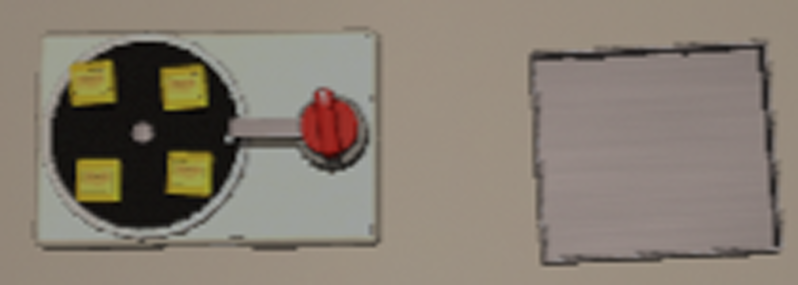

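Four boxes, spaced about 67 mm apart, with plausible heights and sizes. The tray is about 160 mm along x and 180 mm along y, centred near (0.52,-0.18). I'll write a helper that computes moves, then go and look from the wrist.

```bash
cat >> h.py <<'E'
def goto(x,y,z,yaw=None):
    "shift (mm, tool axes) and spin (deg) to reach TCP x,y,z (m) with tool x at yaw deg ccw from world x (mod 180)"
    s=readout.observe(); R=np.array(s['tool_rot']); t=R.T@(np.array([x,y,z])-s['tool_pos'])*1000
    a=np.degrees(np.arctan2(R[1,0],R[0,0])); sp=0 if yaw is None else -((yaw-a+90)%180-90)
    print('shift',t.round(1),'spin',round(sp,1),'from',np.round(s['tool_pos'],4),'yaw',round(a,1),'j6',round(s['joints'][5],2),'w',round(s['width'],2),'t',round(s['clock'],1))
E
python3 - <<'E'
from h import *
goto(.50,.17,.23,0); print(np.round(cams.camera_info('wrist')['tool_from_camera'],3).tolist(),cams.camera_info('wrist')['fx'])
E
```

```text
shift [ 527.5 -650.4    1.5] spin 16.0 from [ 0.1719 -0.6004  0.2307] yaw 16.0 j6 -0.02 w 1.0 t 0.1
[[-0.001, 0.949, 0.316, 0.081], [1.0, 0.001, 0.0, 0.001], [0.0, 0.316, -0.949, -0.142], [0.0, 0.0, 0.0, 1.0]] 291.49396058197186
```

jog_arm --motion '[[[527,-650,0],16,0.2],[[527,-650,0],16,0.2],[[527,-650,0],16,0.2],[[527,-650,0],16,0.2],[[527,-650,0],16,0.2],[[527,-650,0],16,0.2],[[527,-650,0],16,0.2],[[527,-650,0],16,0.2],[[527,-650,0],16,0.2],[[527,-650,0],16,0.2],[[527,-650,0],16,0.2],[[527,-650,0],16,0.2]]' --force 40

```text
clock: 1.3
tool_pos: [0.4073, -0.0467, 0.2314]
tool_rot: [[1.0, -0.0, 0.0], [-0.0, -1.0, -0.0], [0.0, 0.0, -1.0]]
force: [1.0, -1.1, 0.2]
width: 0.603
grasp_force: 0.0
```

```bash
python3 -c "
from h import *
goto(.50,.17,.23,0)"
```

```text
shift [  92.6 -216.8    1.4] spin -0.0 from [ 0.4073 -0.0467  0.2314] yaw -0.0 j6 1.43 w 0.6 t 1.3
```

jog_arm --motion '[[[92,-217,0],0,0.2],[[92,-217,0],0,0.2],[[92,-217,0],0,0.2],[[92,-217,0],0,0.2],[[92,-217,0],0,0.2],[[92,-217,0],0,0.2],[[92,-217,0],0,0.2],[[92,-217,0],0,0.2]]'

```text
clock: 2.1
tool_pos: [0.4983, 0.1674, 0.2309]
tool_rot: [[1.0, -0.001, -0.001], [-0.001, -1.0, -0.001], [-0.001, 0.001, -1.0]]
force: [0.3, -0.3, 0.1]
width: 0.6
grasp_force: 0.0
```

```bash
python3 - <<'E'
from h import *
c=cam('wrist'); im,d=cams.grab_frame('wrist'); save('w1',im); np.savez('w1',im=im,d=d)
goto(.50,.17,.23,0)
for r in rects(c,im,*YL,.047,300): print('Y',r)
for r in rects(c,im,*RD,.094,300): print('R',r)
E
```

```text
shift [ 1.5 -2.9  1.1] spin -0.1 from [0.4985 0.1671 0.2311] yaw -0.1 j6 1.87 w 0.6 t 2.1
Y (array([490.7, 240.1]), array([33. , 32.4]), 89.9, array([256. , 184.2]))
Y (array([496.4, 173.4]), array([31.3, 32. ]), 89.9, array([313.3, 179.4]))
Y (array([560. , 179.7]), array([33.4, 33.4]), 5.6, array([307.1, 122.5]))
Y (array([562.6, 247.3]), array([32.9, 33.7]), 4.9, array([245.2, 120.8]))
Y (array([615.1, 497.4]), array([51.8, 93.4]), 73.7, array([25. , 75.6]))
R (array([532.5,  89.9]), array([35., 14.]), 8.5, array([399.6, 155. ]))
R (array([531.6,  69.5]), array([46.8, 18.7]), 8.7, array([418.4, 155.5]))
```

View pics/w1.png

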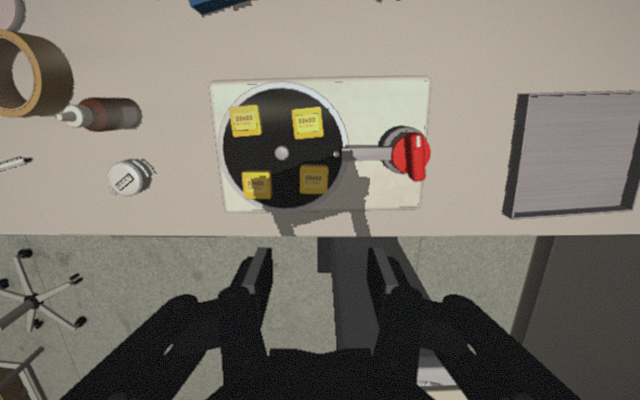

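The wrist view shows all four boxes, at (256,184), (313,179), (307,122) and (245,121), with the knob at (412,155). They agree with the top view to within 2 mm. I'll pick the box at (0.496,0.1735) first.

jog_arm --motion '[[[-2,-6,50],0,0.2],[[-2,-6,100],0,0.2],[[-2,-6,150],0,0.2],[[-2,-6,170],0,0.2],[[-2,-6,185],0,0.2],[[-2,-6,196],0,0.2],[[-2,-6,196],0,0.2]]'

```text
clock: 2.85
tool_pos: [0.497, 0.1737, 0.0349]
tool_rot: [[1.0, -0.001, -0.001], [-0.001, -1.0, -0.0], [-0.001, 0.0, -1.0]]
force: [-0.7, 0.3, -0.5]
width: 0.601
grasp_force: 0.0
```

jog_arm --motion '[[[0,0,0],0,-1],[[0,0,0],0,-1],[[0,0,0],0,-1],[[0,0,0],0,-1],[[0,0,0],0,-1],[[0,0,0],0,-1]]'

```text
clock: 3.45
tool_pos: [0.4982, 0.1744, 0.0367]
tool_rot: [[1.0, -0.0, 0.002], [-0.0, -1.0, 0.001], [0.002, -0.001, -1.0]]
force: [-0.6, -1.5, 7.4]
width: 0.358
grasp_force: 40.1
```

jog_arm --motion '[[[0,0,-20],0,-1],[[0,0,-60],0,-1],[[0,0,-100],0,-1],[[0,0,-110],0,-1],[[0,0,-110],0,-1]]'

```text
clock: 3.95
tool_pos: [0.4984, 0.1747, 0.1475]
tool_rot: [[1.0, -0.0, 0.005], [-0.0, -1.0, 0.002], [0.005, -0.002, -1.0]]
force: [0.6, 0.2, -1.1]
width: 0.361
grasp_force: 39.4
```

```bash
cat >> h.py <<'E'
def tray(n='top'):
    "tray from depth: points 15-30 mm high (wall tops)+floor dark edges -> rect"
    c=cam(n); im,d=cams.grab_frame(n); P=cloud(c,d)
    g=im.astype(int); R=(P[...,0]>.36)&(P[...,0]<.68)&(P[...,1]>-.36)&(P[...,1]<-.02)&(P[...,2]<.06)
    # tray floor is bluish-grey vs beige table: r-b small
    m=(R&((g[...,0]-g[...,2])<12)).astype(np.uint8)*255
    m=cv2.morphologyEx(m,cv2.MORPH_OPEN,np.ones((5,5),np.uint8))
    for k in blobs(m,800):
        Q=onplane(c,k.reshape(-1,2),.012)[:,:2]; print('tray',cv2.minAreaRect((Q*1000).astype(np.float32)))
    return c,im,d
E
python3 - <<'E'
from h import *
c,im,d=tray()
for r in rects(c,im,*YL,.047,30): print('Y',r)
f=np.load('w1.npz')
save('tray1',cv2.resize(im[150:240,200:430],None,fx=3.4,fy=3.4,interpolation=cv2.INTER_CUBIC))
goto(.52,-.18,.13,0)
E
```

```text
Y (array([ 462. , -402.7]), array([11.5, 34.1]), 44.7, array([466. , 219.9]))
Y (array([619.4, 518.3]), array([92.9, 91.9]), 67.2, array([138.5, 159.9]))
Y (array([774.3, 479. ]), array([89.5, 40.5]), 88.8, array([155.8, 108.5]))
shift [ 22.8 354.3  15.7] spin -0.0 from [0.4973 0.1743 0.1459] yaw -0.0 j6 1.89 w 0.36 t 4.0
```

View pics/tray1.png

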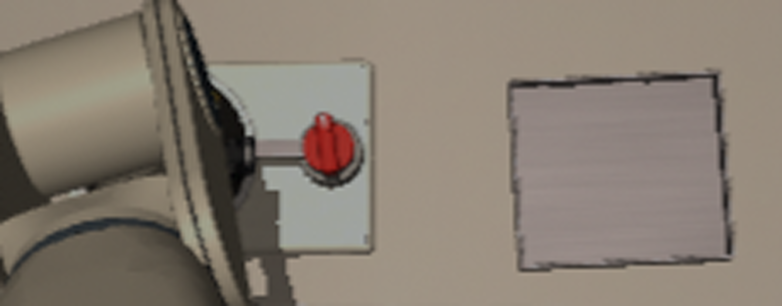

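Tray outer corners are at about (350,174), (411,171.5), (415,226.5) and (353,229). It has not been disturbed.

```bash
python3 - <<'E'
from h import *
c=cam('top'); im=np.load('top0.npz')['im']
P=onplane(c,[[350,174.1],[411.2,171.5],[415,226.5],[353.2,229.1]],.022)
print(P.round(4), P.mean(0), [np.linalg.norm(P[i]-P[i-1]).round(4) for i in range(4)])
print(im[200,370:395:8].tolist(), im[200,425:445:6].tolist(), im[230,330:345:5].tolist())
E
```

```text
[[ 0.5913 -0.0805  0.022 ]
 [ 0.6012 -0.2566  0.022 ]
 [ 0.4431 -0.2652  0.022 ]
 [ 0.4334 -0.0904  0.022 ]] [ 0.51725894 -0.17319697  0.022     ] [np.float64(0.1583), np.float64(0.1764), np.float64(0.1584), np.float64(0.1751)]
[[148, 135, 132], [146, 135, 131], [144, 132, 128], [143, 132, 128]] [[150, 138, 124], [150, 137, 124], [150, 138, 124], [149, 137, 124]] [[156, 144, 130], [156, 145, 130], [157, 145, 130]]
```

```bash
sed -i 's/((g\[...,0\]-g\[...,2\])<12)/((g[...,1]-g[...,2])<9)/' h.py; python3 - <<'E'
from h import *
goto(.485,-.213,.145,3)
E
```

```text
shift [-12.2 387.3   0.6] spin -3.0 from [0.4973 0.1743 0.1459] yaw -0.0 j6 1.89 w 0.36 t 4.0
```

jog_arm --motion '[[[0,25,0],0,-1],[[0,65,0],0,-1],[[0,105,0],0,-1],[[0,145,0],-1,-1],[[-6,185,0],-2,-1],[[-12,225,0],-3,-1],[[-12,265,0],-3,-1],[[-12,305,0],-3,-1],[[-12,345,0],-3,-1],[[-12,375,0],-3,-1],[[-12,387,0],-3,-1],[[-12,387,0],-3,-1]]'

```text
clock: 5.2
tool_pos: [0.484, -0.2135, 0.1438]
tool_rot: [[0.999, 0.05, -0.002], [0.05, -0.999, 0.001], [-0.002, -0.001, -1.0]]
force: [-0.3, 0.5, -0.5]
width: 0.361
grasp_force: 39.4
```

```bash
python3 - <<'E'
from h import *
goto(.485,-.213,.011,3)
c,im,d=tray()
for r in rects(c,im,*YL,.047,30)[:6]: print('Y',r)
E
```

```text
shift [  1.3  -0.3 132.8] spin -0.2 from [ 0.484  -0.2135  0.1438] yaw 2.8 j6 1.08 w 0.36 t 5.2
tray ((516.310791015625, -152.92417907714844), (168.0764617919922, 142.3773651123047), 0.7407339215278625)
Y (array([489.2, 239.5]), array([28. , 31.4]), 0.7, array([235.5, 207. ]))
Y (array([558.8, 179.3]), array([31.9, 31.7]), 9.8, array([258. , 182.6]))
Y (array([561.4, 248.1]), array([31.6, 30.9]), 2.3, array([233.7, 181.3]))
Y (array([619.4, 518.3]), array([92.9, 91.9]), 67.2, array([138.5, 159.9]))
Y (array([774.3, 479. ]), array([89.5, 40.5]), 88.8, array([155.8, 108.5]))
```

Tray unmoved (partly hidden by the arm), other boxes unmoved. Lowering, releasing and lifting out.

jog_arm --motion '[[[1,0,40],0,-1],[[1,0,80],0,-1],[[1,0,110],0,-1],[[1,0,125],0,-1],[[1,0,132],0,-1],[[1,0,132],0,-1],[[1,0,131],0,0.1],[[1,0,131],0,0.1],[[1,0,131],0,0.1],[[1,0,131],0,0.1]]'

```text
clock: 6.25
tool_pos: [0.4864, -0.213, 0.0151]
tool_rot: [[0.999, 0.052, 0.001], [0.052, -0.999, -0.001], [0.001, 0.001, -1.0]]
force: [-0.8, 1.2, 0.2]
width: 0.546
grasp_force: 0.0
```

jog_arm --motion '[[[0,0,-10],0,0.1],[[0,0,-30],0,0.1],[[0,0,-70],0,0.1],[[0,0,-120],0,0.2],[[0,0,-140],0,0.2],[[0,0,-140],0,0.2]]'

```text
clock: 6.85
tool_pos: [0.4881, -0.2138, 0.1586]
tool_rot: [[0.999, 0.052, 0.007], [0.052, -0.999, -0.003], [0.007, 0.004, -1.0]]
force: [0.6, -0.2, 0.1]
width: 0.601
grasp_force: 0.0
```

```bash
python3 - <<'E'
from h import *
c=cam('wrist'); im,d=cams.grab_frame('wrist'); save('w2',im)
goto(.562,.248,.15,4)
for r in rects(c,im,*YL,.019,300): print('Y',r)
E
```

```text
shift [  98.9 -456.7    6. ] spin -1.0 from [ 0.4869 -0.2132  0.1565] yaw 3.0 j6 1.08 w 0.6 t 6.9
Y (array([ 484.6, -213.5]), array([32.3, 31.6]), 0.4, array([317.6, 192.9]))
```

View pics/w2.png

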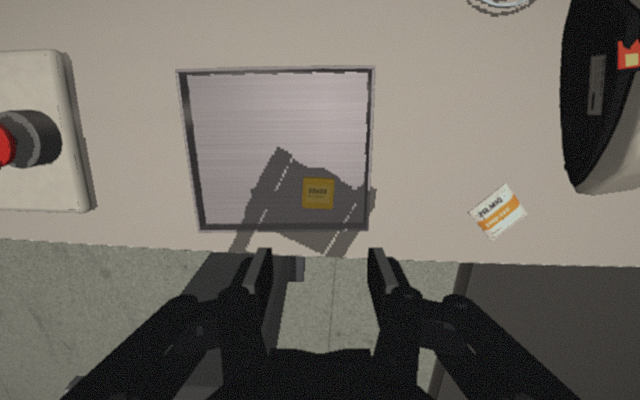

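The box lies flat in the tray at (318,193), measured at (0.485,-0.2135). Next is the box at (0.490,0.240).

```bash
python3 - <<'E'
from h import *
goto(.49,.24,.15,0)
E
```

```text
shift [  26.6 -452.5    5.7] spin 3.0 from [ 0.4869 -0.2132  0.1565] yaw 3.0 j6 1.08 w 0.6 t 6.9
```

jog_arm --motion '[[[26,-40,6],1,0.2],[[26,-90,6],2,0.2],[[26,-140,6],3,0.2],[[26,-190,6],3,0.2],[[26,-240,6],3,0.2],[[26,-290,6],3,0.2],[[26,-340,6],3,0.2],[[26,-390,6],3,0.2],[[26,-430,6],3,0.2],[[26,-452,6],3,0.2],[[26,-452,6],3,0.2],[[26,-452,6],3,0.2]]'

```text
clock: 8.1
tool_pos: [0.4873, 0.2396, 0.147]
tool_rot: [[1.0, 0.001, -0.002], [0.001, -1.0, -0.001], [-0.002, 0.001, -1.0]]
force: [0.1, -0.4, 0.8]
width: 0.599
grasp_force: 0.0
```

```bash
python3 - <<'E'
from h import *
c=cam('wrist'); im,d=cams.grab_frame('wrist')
for r in rects(c,im,*YL,.047,300): print('Y',r)
goto(.49,.24,.037,0)
E
```

```text
Y (array([490.9, 240.3]), array([31. , 32.9]), 89.9, array([317.5, 197.1]))
Y (array([559.9, 179.9]), array([32.7, 33. ]), 5.7, array([392.6, 115. ]))
Y (array([562.7, 247.6]), array([32.9, 32.8]), 3.6, array([308.4, 111.4]))
Y (array([610.8, 485.9]), array([26.7, 82.4]), 74.6, array([16.1, 53.6]))
shift [  2.6  -1.2 110.3] spin -0.0 from [0.4876 0.239  0.1473] yaw -0.0 j6 2.01 w 0.6 t 8.2
```

jog_arm --motion '[[[3,-1,45],0,0.2],[[3,-1,80],0,0.2],[[3,-1,100],0,0.2],[[3,-1,110],0,0.2],[[3,-1,110],0,0.2],[[3,-1,110],0,-1],[[3,-1,110],0,-1],[[3,-1,110],0,-1],[[3,-1,110],0,-1],[[3,-1,110],0,-1],[[3,-1,110],0,-1]]'

```text
clock: 9.25
tool_pos: [0.4924, 0.2413, 0.0395]
tool_rot: [[1.0, -0.0, 0.002], [-0.0, -1.0, 0.001], [0.002, -0.001, -1.0]]
force: [1.0, -0.8, 7.5]
width: 0.355
grasp_force: 40.4
```

jog_arm --motion '[[[0,0,-20],0,-1],[[0,0,-60],0,-1],[[0,0,-100],0,-1],[[0,0,-110],0,-1],[[0,0,-110],0,-1]]'

```text
clock: 9.75
tool_pos: [0.4925, 0.2416, 0.1503]
tool_rot: [[1.0, -0.0, 0.004], [-0.0, -1.0, 0.002], [0.004, -0.002, -1.0]]
force: [-0.2, 0.7, -0.9]
width: 0.356
grasp_force: 39.8
```

```bash
python3 - <<'E'
from h import *
tray()
goto(.481,-.137,.145,3)
E
```

```text
tray ((519.8961791992188, -174.07144165039062), (164.10874938964844, 181.4344024658203), 3.6476967334747314)
shift [-10.3 378.1   3.4] spin -3.0 from [0.4915 0.2411 0.1486] yaw -0.0 j6 2.01 w 0.35 t 9.8
```

jog_arm --motion '[[[0,25,0],0,-1],[[0,65,0],0,-1],[[0,105,0],0,-1],[[0,145,0],-1,-1],[[-5,185,0],-2,-1],[[-9,225,0],-3,-1],[[-9,265,0],-3,-1],[[-9,305,0],-3,-1],[[-9,345,0],-3,-1],[[-9,370,0],-3,-1],[[-9,378,0],-3,-1],[[-9,378,0],-3,-1]]'

```text
clock: 11.0
tool_pos: [0.4813, -0.1374, 0.1469]
tool_rot: [[0.999, 0.05, -0.003], [0.05, -0.999, 0.001], [-0.003, -0.001, -1.0]]
force: [0.3, 1.1, -0.7]
width: 0.358
grasp_force: 39.8
```

```bash
python3 - <<'E'
from h import *
c=cam('wrist'); im,d=cams.grab_frame('wrist'); save('w3',im)
for r in rects(c,im,*YL,.019,100): print('Y',r)
tray()
goto(.482,-.137,.014,3)
E
```

```text
Y (array([ 397.3, -142.3]), array([65.8, 62.4]), 2.8, array([319.6, 267.4]))
Y (array([ 484.9, -212.9]), array([32.3, 32.8]), 89.7, array([396.8, 191.7]))
shift [  0.6   1.1 133.3] spin -0.0 from [ 0.4816 -0.1361  0.1473] yaw 3.0 j6 1.22 w 0.36 t 11.1
```

View pics/w3.png

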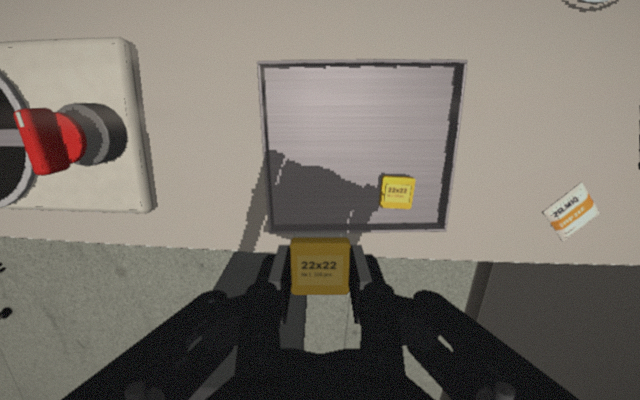

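The box is held at (320,267), the tray is in place, and the first box is still at (397,192). Lowering.

jog_arm --motion '[[[1,1,40],0,-1],[[1,1,80],0,-1],[[1,1,110],0,-1],[[1,1,125],0,-1],[[1,1,133],0,-1],[[1,1,133],0,-1],[[1,1,132],0,0.1],[[1,1,132],0,0.1],[[1,1,132],0,0.1],[[1,1,132],0,0.1]]'

```text
clock: 12.1
tool_pos: [0.4838, -0.1381, 0.0171]
tool_rot: [[0.999, 0.052, 0.001], [0.052, -0.999, -0.0], [0.001, 0.0, -1.0]]
force: [-0.4, 0.1, -0.4]
width: 0.551
grasp_force: 0.0
```

jog_arm --motion '[[[0,0,-10],0,0.1],[[0,0,-30],0,0.1],[[0,0,-70],0,0.1],[[0,0,-120],0,0.2],[[0,0,-140],0,0.2],[[0,0,-140],0,0.2]]'

```text
clock: 12.7
tool_pos: [0.4856, -0.1387, 0.1605]
tool_rot: [[0.999, 0.052, 0.007], [0.052, -0.999, -0.002], [0.007, 0.003, -1.0]]
force: [0.8, 0.0, -0.0]
width: 0.598
grasp_force: 0.0
```

```bash
python3 - <<'E'
from h import *
c=cam('wrist'); im,d=cams.grab_frame('wrist'); save('w4',im)
for r in rects(c,im,*YL,.019,100): print('Y',r)
goto(.557,.180,.15,6)
E
```

```text
Y (array([ 471.8, -404.6]), array([12.6, 32.2]), 45.0, array([565.1, 211.1]))
Y (array([ 484.9, -212.9]), array([32.4, 32.8]), 89.6, array([391.1, 193.2]))
Y (array([ 481.4, -138.2]), array([31.8, 31.7]), 2.9, array([317.5, 193. ]))
shift [  89.1 -314.2    8.3] spin -3.0 from [ 0.4843 -0.1383  0.1584] yaw 3.0 j6 1.22 w 0.6 t 12.8
```

jog_arm --motion '[[[20,-40,8],0,0.2],[[40,-85,8],-1,0.2],[[60,-130,8],-2,0.2],[[80,-175,8],-3,0.2],[[90,-220,8],-3,0.2],[[90,-265,8],-3,0.2],[[90,-300,8],-3,0.2],[[90,-314,8],-3,0.2],[[90,-314,8],-3,0.2],[[90,-314,8],-3,0.2]]'

```text
clock: 13.75
tool_pos: [0.5563, 0.1793, 0.1475]
tool_rot: [[0.995, 0.104, -0.002], [0.104, -0.995, -0.001], [-0.002, 0.001, -1.0]]
force: [0.3, -1.1, 0.3]
width: 0.598
grasp_force: 0.0
```

```bash
python3 - <<'E'
from h import *
c=cam('wrist'); im,d=cams.grab_frame('wrist')
for r in rects(c,im,*YL,.047,300): print('Y',r)
goto(.5585,.180,.038,6)
E
```

```text
Y (array([ 498.1, -103.1]), array([31.1, 29.7]), 3.2, array([586.1, 281.2]))
Y (array([560.5, 179.3]), array([33. , 31.2]), 4.8, array([318.7, 196.1]))
Y (array([564.2, 247.1]), array([33.2, 32.4]), 2.3, array([241.5, 184.3]))
shift [  2.2  -1.  109.7] spin -0.1 from [0.5565 0.1789 0.1477] yaw 5.9 j6 1.76 w 0.6 t 13.8
```

jog_arm --motion '[[[2,-1,45],0,0.2],[[2,-1,80],0,0.2],[[2,-1,100],0,0.2],[[2,-1,109],0,0.2],[[2,-1,109],0,0.2],[[2,-1,109],0,-1],[[2,-1,109],0,-1],[[2,-1,109],0,-1],[[2,-1,109],0,-1],[[2,-1,109],0,-1],[[2,-1,109],0,-1]]'

```text
clock: 14.9
tool_pos: [0.56, 0.1816, 0.0408]
tool_rot: [[0.995, 0.105, 0.003], [0.105, -0.995, 0.0], [0.003, -0.0, -1.0]]
force: [0.3, -2.0, 6.2]
width: 0.356
grasp_force: 40.3
```

jog_arm --motion '[[[0,0,-20],0,-1],[[0,0,-60],0,-1],[[0,0,-100],0,-1],[[0,0,-110],0,-1],[[0,0,-110],0,-1]]'

```text
clock: 15.4
tool_pos: [0.56, 0.182, 0.1516]
tool_rot: [[0.995, 0.104, 0.004], [0.104, -0.995, 0.001], [0.004, -0.001, -1.0]]
force: [-0.2, 0.0, -0.2]
width: 0.357
grasp_force: 39.8
```

```bash
python3 - <<'E'
from h import *
c,im,d=tray()
for r in rects(c,im,*YL,.019,30)[:5]: print('Y',r)
goto(.553,-.210,.145,3)
E
```

```text
tray ((520.0635986328125, -174.270263671875), (164.0168914794922, 181.7637481689453), 3.4634945392608643)
Y (array([ 465.1, -412.3]), array([11.8, 32.9]), 44.7, array([466.1, 219.8]))
Y (array([ 480. , -138.3]), array([28.9, 28.5]), 0.1, array([370., 213.]))
Y (array([ 483.9, -212.4]), array([28.5, 29.2]), 89.6, array([396., 212.]))
Y (array([626.3, 529.8]), array([94.6, 94. ]), 23.5, array([138.5, 159.9]))
Y (array([783.8, 490.4]), array([91.5, 41.4]), 88.8, array([155.8, 108.5]))
shift [-46.6 388.9   4.6] spin 3.0 from [0.5589 0.1816 0.1498] yaw 6.0 j6 1.76 w 0.36 t 15.4
```

jog_arm --motion '[[[-2,25,2],0,-1],[[-8,65,4],0,-1],[[-12,105,4],1,-1],[[-18,145,4],2,-1],[[-24,185,4],3,-1],[[-28,225,4],3,-1],[[-33,265,4],3,-1],[[-38,305,4],3,-1],[[-42,345,4],3,-1],[[-46,375,4],3,-1],[[-46,388,4],3,-1],[[-46,388,4],3,-1]]'

```text
clock: 16.65
tool_pos: [0.5527, -0.2101, 0.1437]
tool_rot: [[0.999, 0.05, -0.002], [0.05, -0.999, 0.001], [-0.002, -0.001, -1.0]]
force: [0.1, 0.2, 0.4]
width: 0.356
grasp_force: 39.8
```

```bash
python3 - <<'E'
from h import *
c=cam('wrist'); im,d=cams.grab_frame('wrist'); save('w5',im)
for r in rects(c,im,*YL,.019,100): print('Y',r)
tray()
goto(.553,-.210,.015,3)
E
```

```text
Y (array([ 481.8, -138.7]), array([32.7, 32.1]), 3.1, array([246.6, 254.8]))
Y (array([ 474.8, -214.8]), array([63.1, 60. ]), 3.2, array([319.7, 263.3]))
tray ((498.938232421875, -129.7533416748047), (196.31747436523438, 95.58447265625), 0.7438427209854126)
shift [  0.4   2.  129.2] spin -0.0 from [ 0.5528 -0.2081  0.1442] yaw 3.0 j6 1.14 w 0.36 t 16.8
```

Grip is still good, and the visible box stands where I left it, so the tray is unmoved. Lowering.

jog_arm --motion '[[[0,1,40],0,-1],[[0,1,80],0,-1],[[0,1,110],0,-1],[[0,1,122],0,-1],[[0,1,129],0,-1],[[0,1,129],0,-1],[[0,1,128],0,0.1],[[0,1,128],0,0.1],[[0,1,128],0,0.1],[[0,1,128],0,0.1]]'

```text
clock: 17.75
tool_pos: [0.554, -0.2105, 0.0181]
tool_rot: [[0.999, 0.052, 0.001], [0.052, -0.999, -0.0], [0.001, 0.001, -1.0]]
force: [-0.2, -0.0, -0.0]
width: 0.548
grasp_force: 0.0
```

jog_arm --motion '[[[0,0,-10],0,0.1],[[0,0,-30],0,0.1],[[0,0,-70],0,0.1],[[0,0,-120],0,0.2],[[0,0,-140],0,0.2],[[0,0,-140],0,0.2]]'

```text
clock: 18.35
tool_pos: [0.5558, -0.2112, 0.162]
tool_rot: [[0.999, 0.052, 0.007], [0.052, -0.999, -0.003], [0.007, 0.003, -1.0]]
force: [0.3, 0.4, -0.5]
width: 0.595
grasp_force: 0.0
```

```bash
python3 - <<'E'
from h import *
c=cam('wrist'); im,d=cams.grab_frame('wrist')
for r in rects(c,im,*YL,.019,100): print('Y',r)
goto(.560,.247,.15,4)
E
```

```text
Y (array([ 474.9, -407.5]), array([12.4, 32.1]), 45.6, array([490.4, 263.3]))
Y (array([ 484.5, -213.4]), array([31.3, 32.2]), 89.9, array([316.9, 251.6]))
Y (array([ 482.6, -138.7]), array([30.6, 32.5]), 5.6, array([246.4, 247.6]))
Y (array([ 554. , -211.1]), array([30.7, 30.9]), 2.8, array([317.8, 190.3]))
shift [  29.2 -456.8    9. ] spin -1.0 from [ 0.5545 -0.2107  0.1596] yaw 3.0 j6 1.14 w 0.6 t 18.4
```

jog_arm --motion '[[[3,-40,9],0,0.2],[[6,-90,9],-1,0.2],[[9,-140,9],-1,0.2],[[12,-190,9],-1,0.2],[[15,-240,9],-1,0.2],[[18,-290,9],-1,0.2],[[22,-340,9],-1,0.2],[[26,-390,9],-1,0.2],[[30,-430,9],-1,0.2],[[30,-457,9],-1,0.2],[[30,-457,9],-1,0.2],[[30,-457,9],-1,0.2]]'

```text
clock: 19.6
tool_pos: [0.5586, 0.2477, 0.1468]
tool_rot: [[0.997, 0.071, -0.003], [0.071, -0.997, -0.001], [-0.003, 0.001, -1.0]]
force: [0.7, -0.6, 0.2]
width: 0.605
grasp_force: 0.0
```

```bash
python3 - <<'E'
from h import *
c=cam('wrist'); im,d=cams.grab_frame('wrist')
for r in rects(c,im,*YL,.047,300): print('Y',r)
goto(.562,.2475,.038,4)
E
```

```text
Y (array([563.5, 248.1]), array([31.9, 31.3]), 4.0, array([318.4, 195.5]))
Y (array([616.4, 498.4]), array([54.2, 93.8]), 76.3, array([ 34.8, 114.5]))
shift [  3.5  -0.5 109. ] spin -0.0 from [0.5588 0.2469 0.147 ] yaw 4.0 j6 1.9 w 0.6 t 19.6
```

jog_arm --motion '[[[4,-1,45],0,0.2],[[4,-1,80],0,0.2],[[4,-1,100],0,0.2],[[4,-1,109],0,0.2],[[4,-1,109],0,0.2],[[4,-1,109],0,-1],[[4,-1,109],0,-1],[[4,-1,109],0,-1],[[4,-1,109],0,-1],[[4,-1,109],0,-1],[[4,-1,109],0,-1]]'

```text
clock: 20.75
tool_pos: [0.5646, 0.2493, 0.0407]
tool_rot: [[0.998, 0.07, 0.002], [0.07, -0.998, 0.001], [0.002, -0.0, -1.0]]
force: [-0.5, -0.8, 7.2]
width: 0.352
grasp_force: 40.3
```

jog_arm --motion '[[[0,0,-20],0,-1],[[0,0,-60],0,-1],[[0,0,-100],0,-1],[[0,0,-110],0,-1],[[0,0,-110],0,-1]]'

```text
clock: 21.25
tool_pos: [0.5649, 0.2497, 0.1517]
tool_rot: [[0.998, 0.069, 0.004], [0.069, -0.998, 0.002], [0.004, -0.002, -1.0]]
force: [-0.3, -1.0, 0.3]
width: 0.358
grasp_force: 39.7
```

```bash
python3 - <<'E'
from h import *
c,im,d=tray()
for r in rects(c,im,*YL,.019,30)[:5]: print('Y',r)
goto(.550,-.134,.145,3)
E
```

```text
tray ((519.6743774414062, -174.08416748046875), (163.66751098632812, 181.43475341796875), 3.6491472721099854)
Y (array([ 464.4, -411.6]), array([11.8, 34.9]), 44.7, array([466. , 219.8]))
Y (array([ 480. , -138.3]), array([28.9, 28.5]), 0.1, array([370., 213.]))
Y (array([ 483.9, -212.4]), array([28.5, 29.2]), 89.6, array([396., 212.]))
Y (array([ 553.1, -210.1]), array([28.7, 29.6]), 89.6, array([395., 188.]))
Y (array([623.4, 540.2]), array([94.2, 74.9]), 8.5, array([133.4, 160.8]))
shift [-40.3 381.3   4.6] spin 1.0 from [0.5637 0.2492 0.1498] yaw 4.0 j6 1.9 w 0.36 t 21.3
```

jog_arm --motion '[[[-2,25,2],0,-1],[[-8,65,4],0,-1],[[-12,105,4],1,-1],[[-16,145,4],1,-1],[[-20,185,4],1,-1],[[-24,225,4],1,-1],[[-28,265,4],1,-1],[[-33,305,4],1,-1],[[-38,345,4],1,-1],[[-40,370,4],1,-1],[[-40,381,4],1,-1],[[-40,381,4],1,-1]]'

```text
clock: 22.5
tool_pos: [0.5495, -0.1346, 0.1439]
tool_rot: [[0.999, 0.05, -0.002], [0.05, -0.999, 0.001], [-0.002, -0.001, -1.0]]
force: [1.0, -0.9, 0.2]
width: 0.355
grasp_force: 39.7
```

```bash
python3 - <<'E'
from h import *
c=cam('wrist'); im,d=cams.grab_frame('wrist')
for r in rects(c,im,*YL,.019,100): print('Y',r)
goto(.550,-.134,.0155,3)
E
```

```text
Y (array([ 485.4, -212.8]), array([33.9, 32.3]), 0.1, array([391.9, 255.2]))
Y (array([ 468.6, -139.6]), array([62.7, 60.5]), 3.1, array([319.5, 266.1]))
Y (array([ 554.8, -210.3]), array([32. , 32.3]), 3.0, array([398.2, 191.3]))
shift [  0.7   0.6 128.6] spin -0.1 from [ 0.5495 -0.1335  0.1441] yaw 2.9 j6 1.26 w 0.35 t 22.6
```

jog_arm --motion '[[[0,0,40],0,-1],[[0,0,80],0,-1],[[0,0,110],0,-1],[[0,0,122],0,-1],[[0,0,128],0,-1],[[0,0,128],0,-1],[[0,0,128],0,0.1],[[0,0,128],0,0.1],[[0,0,128],0,0.1],[[0,0,128],0,0.1]]'

```text
clock: 23.55
tool_pos: [0.5506, -0.134, 0.0181]
tool_rot: [[0.999, 0.052, 0.001], [0.052, -0.999, -0.0], [0.001, 0.0, -1.0]]
force: [0.7, -0.6, 0.2]
width: 0.547
grasp_force: 0.0
```

jog_arm --motion '[[[0,0,-10],0,0.1],[[0,0,-30],0,0.1],[[0,0,-70],0,0.1],[[0,0,-120],0,0.2],[[0,0,-150],0,0.2],[[0,0,-150],0,0.2]]'

```text
clock: 24.15
tool_pos: [0.5532, -0.1347, 0.173]
tool_rot: [[0.999, 0.052, 0.009], [0.052, -0.999, -0.002], [0.009, 0.003, -1.0]]
force: [0.1, 0.4, -0.6]
width: 0.603
grasp_force: 0.0
```

```bash
python3 - <<'E'
from h import *
c=cam('wrist'); im,d=cams.grab_frame('wrist'); save('w6',im)
for r in rects(c,im,*YL,.019,100): print('Y',r)
goto(.53,.07,.18,0)
E
```

```text
Y (array([ 481. , -138.1]), array([33.1, 31.3]), 3.7, array([318.4, 247.9]))
Y (array([ 486.7, -212.9]), array([32.8, 30.1]), 89.0, array([386.5, 244. ]))
Y (array([ 549.4, -134.2]), array([32. , 30.4]), 3.6, array([317.9, 189.5]))
Y (array([ 554.4, -210.3]), array([31.9, 32.5]), 3.0, array([389.8, 188.5]))
shift [ -11.  -205.1   -9.9] spin 3.0 from [ 0.5517 -0.1343  0.1705] yaw 3.0 j6 1.26 w 0.6 t 24.2
```

View pics/w6.png

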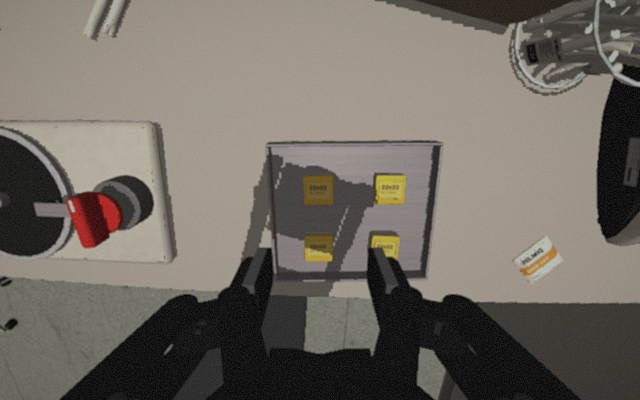

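All four boxes lie flat in the tray at (318,190), (390,188), (318,248) and (386,244). On to the knob. I'll hover at about z=0.18 and measure the wing.

jog_arm --motion '[[[-10,-40,-10],0,0.2],[[-25,-80,-10],0,0.2],[[-40,-120,-10],0,0.2],[[-50,-160,-10],0,0.2],[[-50,-190,-10],0,0.2],[[-50,-205,-10],0,0.2],[[-50,-205,-10],0,0.2],[[-50,-205,-10],0,0.2]]'

```text
clock: 25.0
tool_pos: [0.489, 0.0682, 0.1766]
tool_rot: [[0.999, 0.053, -0.002], [0.053, -0.999, -0.0], [-0.002, 0.0, -1.0]]
force: [1.0, -0.2, -0.7]
width: 0.6
grasp_force: 0.0
```

```bash
cat >> h.py <<'E'
def knob(ztop,name='wrist',pic=None):
    "red top face of the wing from the depth cloud: points within 5 mm of ztop"
    c=cam(name); im,d=cams.grab_frame(name); P=cloud(c,d); m=(mask(im,*RD)>0)&(P[...,0]>.45)&(P[...,0]<.6)&(P[...,1]>0)&(P[...,1]<.14)
    Q=P[m]; print('red n',m.sum(),'z pct',np.percentile(Q[:,2],[2,50,90,98]).round(4))
    t=np.percentile(Q[:,2],98); q=Q[Q[:,2]>t-.006]
    r=cv2.minAreaRect((q[:,:2]*1000).astype(np.float32)); print('top rect',r)
    if pic: save(pic,im[60:340,160:500])
    return c,im,d,P
E
python3 - <<'E'
from h import *
knob(.094,pic='k1')
goto(.53,.07,.18,9)
E
```

```text
red n 1815 z pct [0.0677 0.0713 0.0931 0.094 ]
top rect ((538.632568359375, 71.46359252929688), (62.40336990356445, 13.972855567932129), 8.586682319641113)
shift [40.9 -0.2 -3.3] spin -6.0 from [0.4892 0.0677 0.1767] yaw 3.0 j6 1.63 w 0.6 t 25.1
```

View pics/k1.png

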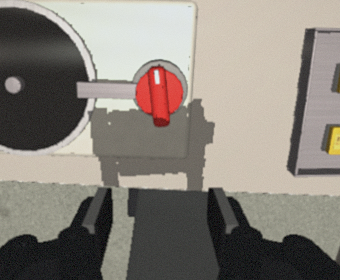

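The wing sits at about (160,95) in the crop, 8.6° off world x and z top 0.094, as expected. I'll pin down its axis from the skirt and the wing's two ends.

```bash
python3 - <<'E'
from h import *
c,im,d,P=knob(.094)
m=(mask(im,*RD)>0)&(P[...,0]>.45)&(P[...,0]<.6)
Q=P[m]; sk=Q[(Q[:,2]<.073)]
print('skirt circ',cv2.minEnclosingCircle((sk[:,:2]*1000).astype(np.float32)), np.percentile(sk,[1,99],axis=0).round(4).tolist())
t=Q[Q[:,2]>.0905]; a=np.radians(8.6); u=np.array([np.cos(a),np.sin(a)]); v=np.array([-u[1],u[0]])
for w in(u,v): print(np.percentile(t[:,:2]@w,[1,3,10,90,97,99]).round(4))
uv=np.column_stack(np.nonzero(m)[::-1]); k=blobs(m.astype(np.uint8)*255,200)
print(len(k)); W=onplane(cam('wrist'),[[281,153]],.043)
c0=list(cam('wrist')); f=np.load('w1.npz'); 
# stub via grey blob in w1 (pose then: TCP .4985 .1671 .2311 yaw~0)
T=np.eye(4); T[:3,:3]=np.diag([1,-1,-1]); T[:3,3]=[.4985,.1671,.2311]; c0[2]=T@np.array(cams.camera_info('wrist')['tool_from_camera'])
print('stub',onplane(c0,[[281.5,153]],.043))
E
```

```text
red n 1809 z pct [0.0676 0.0709 0.0931 0.0939]
top rect ((538.373046875, 71.42517852783203), (63.069480895996094, 14.000734329223633), 8.730539321899414)
skirt circ ((529.64697265625, 69.8692855834961), 20.35769271850586) [[0.5129, 0.0506, 0.0673], [0.5473, 0.089, 0.0704]]
[0.5126 0.514  0.5174 0.5518 0.5556 0.5572]
[-0.0162 -0.0159 -0.0151 -0.0049 -0.004  -0.0036]
1
stub [[0.52693515 0.20927991 0.043     ]]
```

```bash
python3 - <<'E'
from h import *
goto(.530,.070,.077,8.7)
E
```

```text
shift [40.9 -0.4 99.8] spin -5.8 from [0.4893 0.0675 0.1768] yaw 2.9 j6 1.63 w 0.6 t 25.1
```

jog_arm --motion '[[[20,0,0],-3,0.1],[[41,0,10],-6,0.1],[[41,0,40],-6,0.0],[[41,0,70],-6,0.0],[[41,0,90],-6,0.0],[[41,0,100],-6,0.0],[[41,0,100],-6,0.0],[[41,0,100],-6,0.0]]'

```text
clock: 25.9
tool_pos: [0.5311, 0.07, 0.0778]
tool_rot: [[0.988, 0.155, 0.001], [0.155, -0.988, 0.0], [0.001, 0.0, -1.0]]
force: [0.9, 0.1, -0.6]
width: 0.5
grasp_force: 0.0
```

```bash
python3 - <<'E'
from h import *
goto(.530,.070,.077,8.7)
E
```

```text
shift [-1.1 -0.2  0.8] spin 0.2 from [0.5311 0.07   0.0778] yaw 8.9 j6 1.52 w 0.5 t 25.9
```

jog_arm --motion '[[[-1,0,0],0,-1],[[-1,0,0],0,-1],[[-1,0,0],0,-1],[[-1,0,0],0,-1],[[-1,0,0],0,-1],[[-1,0,0],0,-1],[[-1,0,0],0,-1]]' --force 50

```text
clock: 26.6
tool_pos: [0.5301, 0.0708, 0.0784]
tool_rot: [[0.988, 0.156, 0.002], [0.156, -0.988, 0.001], [0.002, -0.0, -1.0]]
force: [-2.3, 4.9, 7.1]
width: 0.154
grasp_force: 52.0
```

jog_arm --motion '[[[0,0,0],-6,-1],[[0,0,0],-12,-1],[[0,0,0],-18,-1],[[0,0,0],-24,-1],[[0,0,0],-30,-1],[[0,0,0],-36,-1],[[0,0,0],-42,-1],[[0,0,0],-48,-1],[[0,0,0],-54,-1],[[0,0,0],-60,-1],[[0,0,0],-60,-1]]'

```text
clock: 27.7
tool_pos: [0.5299, 0.0711, 0.0776]
tool_rot: [[0.356, 0.935, 0.001], [0.935, -0.356, 0.001], [0.001, 0.001, -1.0]]
force: [0.9, 4.9, -4.2]
width: 0.146
grasp_force: 50.5
```

```bash
python3 - <<'E'
from h import *
s=readout.observe(); print(s['force'],s['ft_torque'],s['joint_torque'][5])
goto(.530,.070,.077,0)
E
```

```text
[ 0.90394206  4.88995262 -4.16386301] [ 1.00557648 -0.1866798   0.1310968 ] -0.7926023192703724
shift [-1.   0.4  0.6] spin 69.2 from [0.5299 0.0711 0.0776] yaw 69.2 j6 0.47 w 0.15 t 27.7
```

jog_arm --motion '[[[0,0,0],-4,-1],[[0,0,0],-8,-1],[[0,0,0],-12,-1],[[0,0,0],-15,-1],[[0,0,0],-15,-1]]'

```text
clock: 28.2
tool_pos: [0.5298, 0.0711, 0.0774]
tool_rot: [[0.103, 0.995, 0.001], [0.995, -0.103, 0.001], [0.001, 0.001, -1.0]]
force: [0.6, 6.0, -5.3]
width: 0.144
grasp_force: 50.4
```

```bash
python3 - <<'E'
from h import *
s=readout.observe(); print(s['force'],s['ft_torque'],s['joint_torque'][5])
goto(.530,.070,.077,0)
E
```

```text
[ 0.57892444  5.9540128  -5.3121512 ] [ 1.04388074 -0.24642112  0.10521801] -0.4312686715275049
shift [-1.1  0.3  0.4] spin 84.1 from [0.5298 0.0711 0.0774] yaw 84.1 j6 0.21 w 0.14 t 28.2
```

jog_arm --motion '[[[0,0,0],0,0],[[0,0,0],0,0],[[0,0,0],0,0],[[0,0,0],0,0],[[0,0,-40],0,0],[[0,0,-80],0,0],[[-20,0,-110],0,0],[[-40,0,-110],0,0],[[-40,0,-110],0,0]]'

```text
clock: 29.1
tool_pos: [0.5257, 0.029, 0.1886]
tool_rot: [[0.107, 0.994, 0.002], [0.994, -0.107, -0.0], [-0.0, 0.002, -1.0]]
force: [0.1, 0.3, -0.2]
width: 0.504
grasp_force: 0.0
```

```bash
python3 - <<'E'
from h import *
knob(.094,pic='k2')
goto(.53,.07,.08,0)
E
```

```text
red n 1365 z pct [0.0592 0.0617 0.0847 0.0856]
top rect ((529.958251953125, 78.18377685546875), (61.24668502807617, 13.015619277954102), 83.99515533447266)
shift [ 40.5   0.3 107.7] spin 83.9 from [0.5253 0.0298 0.1877] yaw 83.9 j6 0.14 w 0.5 t 29.1
```

View pics/k2.png

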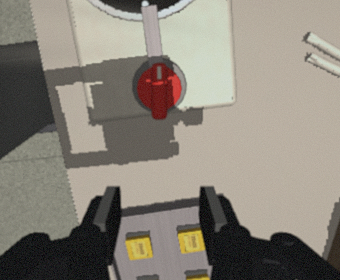

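The knob has dropped: its wing top is at 0.0856 and its heading is 84°. Now I'll regrip lower and turn it clockwise.

jog_arm --motion '[[[41,0,20],0,0],[[41,0,60],0,0],[[41,0,95],0,0],[[41,0,110],0,0],[[41,0,118],0,0],[[41,0,118],0,0],[[41,0,118],0,0]]'

```text
clock: 29.85
tool_pos: [0.5301, 0.0715, 0.0697]
tool_rot: [[0.105, 0.994, 0.0], [0.994, -0.105, 0.0], [0.0, 0.0, -1.0]]
force: [-0.5, -0.1, 0.5]
width: 0.504
grasp_force: 0.0
```

jog_arm --motion '[[[0,0,0],0,-1],[[0,0,0],0,-1],[[0,0,0],0,-1],[[0,0,0],0,-1],[[0,0,0],0,-1],[[0,0,0],0,-1],[[0,0,0],0,-1]]'

```text
clock: 30.55
tool_pos: [0.53, 0.0713, 0.0702]
tool_rot: [[0.105, 0.994, 0.001], [0.994, -0.105, 0.0], [0.0, 0.001, -1.0]]
force: [-1.7, 0.9, 5.6]
width: 0.147
grasp_force: 51.8
```

jog_arm --motion '[[[0,0,0],5,-1],[[0,0,0],10,-1],[[0,0,0.2],15,-1],[[0,0,0.2],20,-1],[[0,0,0.3],25,-1],[[0,0,0.4],30,-1],[[0,0,0.4],35,-1],[[0,0,0.5],40,-1],[[0,0,0.5],45,-1],[[0,0,0.6],50,-1],[[0,0,0.7],55,-1],[[0,0,0.7],55,-1]]'

```text
clock: 31.75
tool_pos: [0.5302, 0.0711, 0.0696]
tool_rot: [[0.876, 0.483, 0.001], [0.483, -0.876, -0.0], [0.001, 0.001, -1.0]]
force: [-2.4, -1.0, 8.3]
width: 0.149
grasp_force: 52.2
```

```bash
python3 - <<'E'
from h import *
s=readout.observe(); print(s['force'],s['ft_torque'],s['joint_torque'][5])
goto(.530,.070,.067,0)
E
```

```text
[-2.40513038 -0.96657763  8.34982488] [-0.37027191  0.28810278 -0.12622192] 0.6944957748055458
shift [-0.7  0.9  2.6] spin 28.9 from [0.5302 0.0711 0.0696] yaw 28.9 j6 1.18 w 0.15 t 31.8
```

Good. Another 55°, then check.

jog_arm --motion '[[[0,0,0],5,-1],[[0,0,0.2],10,-1],[[0,0,0.3],15,-1],[[0,0,0.4],20,-1],[[0,0,0.5],25,-1],[[0,0,0.6],30,-1],[[0,0,0.7],35,-1],[[0,0,0.7],40,-1],[[0,0,0.8],45,-1],[[0,0,0.8],50,-1],[[0,0,0.8],55,-1],[[0,0,0.8],55,-1]]'

```text
clock: 32.95
tool_pos: [0.53, 0.0708, 0.0686]
tool_rot: [[0.898, -0.44, 0.001], [-0.44, -0.898, -0.0], [0.001, -0.0, -1.0]]
force: [-1.7, -2.3, 10.4]
width: 0.15
grasp_force: 52.5
```

jog_arm --motion '[[[0,0,0],0,0],[[0,0,0],0,0],[[0,0,0],0,0],[[0,0,0],0,0],[[0,0,-40],0,0],[[0,0,-80],0,0],[[-20,0,-110],0,0],[[-40,0,-110],0,0],[[-40,0,-110],0,0]]'

```text
clock: 33.85
tool_pos: [0.4921, 0.0894, 0.1786]
tool_rot: [[0.899, -0.438, 0.0], [-0.438, -0.899, 0.0], [-0.0, -0.0, -1.0]]
force: [-0.2, -0.9, -0.2]
width: 0.503
grasp_force: 0.0
```

```bash
python3 - <<'E'
from h import *
knob(.094)
goto(.53,.0708,.08,0)
tray()
E
```

```text
red n 1641 z pct [0.058  0.0609 0.0835 0.0843]
top rect ((537.041015625, 65.89057922363281), (13.422501564025879, 61.83880615234375), 63.55851745605469)
shift [41.1  0.3 98.2] spin -26.0 from [0.4931 0.0891 0.1781] yaw -26.0 j6 2.18 w 0.5 t 33.9
tray ((519.802734375, -174.10882568359375), (163.61981201171875, 181.99588012695312), 3.51119327545166)
```

jog_arm --motion '[[[20,0,0],-8,0],[[41,0,0],-16,0],[[41,0,0],-24,0],[[41,0,0],-32,0],[[41,0,0],-40,0],[[41,0,0],-48,0],[[41,0,0],-56,0],[[41,0,0],-64,0],[[41,0,0],-72,0],[[41,0,0],-80,0],[[41,0,0],-88,0],[[41,0,0],-90,0]]'

```text
clock: 35.15
tool_pos: [0.5311, 0.0703, 0.1768]
tool_rot: [[0.435, 0.9, -0.001], [0.9, -0.435, -0.0], [-0.001, -0.001, -1.0]]
force: [-0.6, -0.3, -0.6]
width: 0.5
grasp_force: 0.0
```

jog_arm --motion '[[[0,0,0],-8,0],[[0,0,0],-16,0],[[0,0,0],-24,0],[[0,0,0],-32,0],[[0,0,0],-40,0],[[0,0,0],-48,0],[[0,0,0],-56,0],[[0,0,0],-64,0],[[0,0,0],-72,0],[[0,0,0],-80,0],[[0,0,0],-88,0],[[0,0,0],-90,0]]'

```text
clock: 36.35
tool_pos: [0.5311, 0.0704, 0.1768]
tool_rot: [[-0.9, 0.435, -0.001], [0.435, 0.9, -0.0], [0.001, -0.001, -1.0]]
force: [-0.7, 0.0, -0.1]
width: 0.503
grasp_force: 0.0
```

```bash
python3 - <<'E'
from h import *
goto(.53,.0708,.068,-26.2)
E
```

```text
shift [  1.1  -0.  108.8] spin 0.4 from [0.5311 0.0704 0.1768] yaw 154.2 j6 -1.01 w 0.5 t 36.4
```

jog_arm --motion '[[[1,0,40],0,0],[[1,0,80],0,0],[[1,0,100],0,0],[[1,0,108],0,0],[[1,0,108],0,0],[[1,0,108],0,-1],[[1,0,108],0,-1],[[1,0,108],0,-1],[[1,0,108],0,-1],[[1,0,108],0,-1],[[1,0,108],0,-1],[[1,0,108],0,-1]]'

```text
clock: 37.55
tool_pos: [0.5305, 0.0709, 0.0708]
tool_rot: [[-0.899, 0.439, 0.002], [0.439, 0.899, -0.0], [-0.002, 0.001, -1.0]]
force: [-0.4, -6.1, 6.7]
width: 0.143
grasp_force: 52.1
```

jog_arm --motion '[[[0,0,0],5,-1],[[0,0,0],10,-1],[[0,0,0.2],15,-1],[[0,0,0.2],20,-1],[[0,0,0.3],25,-1],[[0,0,0.4],31,-1],[[0,0,0.5],37,-1],[[0,0,0.5],43,-1],[[0,0,0.6],49,-1],[[0,0,0.7],55,-1],[[0,0,0.7],60,-1],[[0,0,0.7],60,-1]]'

```text
clock: 38.75
tool_pos: [0.5299, 0.0704, 0.0699]
tool_rot: [[-0.067, 0.998, 0.001], [0.998, 0.067, -0.001], [-0.001, 0.001, -1.0]]
force: [-0.4, -7.8, 3.6]
width: 0.148
grasp_force: 51.9
```

jog_arm --motion '[[[0,0,0],5,-1],[[0,0,0.1],10,-1],[[0,0,0.2],15,-1],[[0,0,0.2],20,-1],[[0,0,0.3],25,-1],[[0,0,0.4],31,-1],[[0,0,0.5],37,-1],[[0,0,0.5],43,-1],[[0,0,0.6],49,-1],[[0,0,0.7],55,-1],[[0,0,0.8],60,-1],[[0,0,0.8],60,-1]]'

```text
clock: 39.95
tool_pos: [0.5292, 0.0706, 0.0689]
tool_rot: [[0.83, 0.557, -0.001], [0.557, -0.83, -0.001], [-0.001, 0.0, -1.0]]
force: [-2.6, -7.5, 9.0]
width: 0.145
grasp_force: 52.4
```

```bash
python3 - <<'E'
from h import *
s=readout.observe(); print(s['force'],s['ft_torque'],s['joint_torque'][5])
goto(.53,.0708,.067,-26.2)
E
```

```text
[-2.64404199 -7.521962    9.04671327] [-1.39006529  0.53401529 -0.02693383] 0.7270316407084465
shift [0.8 0.3 1.9] spin 60.1 from [0.5292 0.0706 0.0689] yaw 33.9 j6 1.09 w 0.15 t 40.0
```

jog_arm --motion '[[[0,0,0.1],6,-1],[[0,0,0.2],12,-1],[[0,0,0.3],18,-1],[[0,0,0.4],24,-1],[[0,0,0.5],30,-1],[[0,0,0.6],36,-1],[[0,0,0.7],42,-1],[[0,0,0.8],48,-1],[[0,0,0.9],54,-1],[[0,0,1.0],60,-1],[[0,0,1.0],65,-1],[[0,0,1.0],65,-1]]'

```text
clock: 41.15
tool_pos: [0.529, 0.0713, 0.0678]
tool_rot: [[0.856, -0.517, -0.001], [-0.517, -0.856, 0.0], [-0.001, 0.001, -1.0]]
force: [-1.4, -2.1, 1.2]
width: 0.144
grasp_force: 51.5
```

jog_arm --motion '[[[0,0,0],0,0],[[0,0,0],0,0],[[0,0,0],0,0],[[0,0,0],0,0],[[0,0,-40],0,0],[[0,0,-80],0,0],[[-20,0,-110],0,0],[[-40,0,-110],0,0],[[-40,0,-110],0,0]]'

```text
clock: 42.05
tool_pos: [0.494, 0.0926, 0.1782]
tool_rot: [[0.858, -0.514, 0.001], [-0.514, -0.858, 0.0], [0.0, -0.001, -1.0]]
force: [0.1, -0.3, -0.9]
width: 0.5
grasp_force: 0.0
```

```bash
python3 - <<'E'
from h import *
knob(.094)
goto(.53,.0708,.08,0)
tray()
E
```

```text
red n 1629 z pct [0.0554 0.0765 0.081  0.0818]
top rect ((537.1305541992188, 65.12545013427734), (13.484289169311523, 61.10840606689453), 58.54998016357422)
shift [41.1  0.3 97.7] spin -31.0 from [0.4949 0.0922 0.1777] yaw -31.0 j6 2.27 w 0.5 t 42.1
tray ((519.9039306640625, -173.89459228515625), (163.57615661621094, 182.6551513671875), 3.3873472213745117)
```

The knob is almost home. One more grip, to turn it to the stop.

jog_arm --motion '[[[20,0,0],-8,0],[[41,0,0],-16,0],[[41,0,0],-24,0],[[41,0,0],-32,0],[[41,0,0],-40,0],[[41,0,0],-48,0],[[41,0,0],-56,0],[[41,0,0],-64,0],[[41,0,0],-72,0],[[41,0,0],-80,0],[[41,0,0],-88,0],[[41,0,0],-90,0]]'

```text
clock: 43.35
tool_pos: [0.5311, 0.0702, 0.1763]
tool_rot: [[0.512, 0.859, -0.001], [0.859, -0.512, -0.0], [-0.001, -0.001, -1.0]]
force: [0.4, -0.9, 0.5]
width: 0.5
grasp_force: 0.0
```

jog_arm --motion '[[[0,0,0],-8,0],[[0,0,0],-16,0],[[0,0,0],-24,0],[[0,0,0],-32,0],[[0,0,0],-40,0],[[0,0,0],-48,0],[[0,0,0],-56,0],[[0,0,0],-64,0],[[0,0,0],-72,0],[[0,0,0],-80,0],[[0,0,0],-88,0],[[0,0,0],-90,0]]'

```text
clock: 44.55
tool_pos: [0.5311, 0.0702, 0.1764]
tool_rot: [[-0.859, 0.512, -0.001], [0.512, 0.859, -0.0], [0.001, -0.001, -1.0]]
force: [-0.3, -0.3, 0.2]
width: 0.499
grasp_force: 0.0
```

```bash
python3 - <<'E'
from h import *
goto(.53,.0708,.066,-31.4)
E
```

```text
shift [  1.1   0.  110.4] spin 0.6 from [0.5311 0.0702 0.1764] yaw 149.2 j6 -0.92 w 0.5 t 44.5
```

jog_arm --motion '[[[1,0,40],0,0],[[1,0,80],0,0],[[1,0,100],0,0],[[1,0,110],0,0],[[1,0,110],0,0],[[1,0,110],0,-1],[[1,0,110],0,-1],[[1,0,110],0,-1],[[1,0,110],0,-1],[[1,0,110],0,-1],[[1,0,110],0,-1],[[1,0,110],0,-1]]'

```text
clock: 45.75
tool_pos: [0.5305, 0.0708, 0.0684]
tool_rot: [[-0.857, 0.515, 0.002], [0.515, 0.857, -0.0], [-0.002, 0.001, -1.0]]
force: [0.2, -6.3, 4.8]
width: 0.149
grasp_force: 51.7
```

jog_arm --motion '[[[0,0,0],4,-1],[[0,0,0],8,-1],[[0,0,0],10,-1],[[0,0,0],10,-1]]'

```text
clock: 46.15
tool_pos: [0.5304, 0.0708, 0.0683]
tool_rot: [[-0.754, 0.657, 0.002], [0.657, 0.754, -0.001], [-0.002, 0.001, -1.0]]
force: [-0.1, -7.2, 3.7]
width: 0.151
grasp_force: 51.7
```

```bash
cat > q.py <<'E'
from h import *
s=readout.observe(); print(s['force'],s['ft_torque'],s['joint_torque'][5]); goto(.53,.0708,.066,-31.4)
E
python3 q.py
```

```text
[-0.10232371 -7.17516896  3.73997597] [-1.07158342  0.01554281  0.06015656] 0.33321093767881393
shift [ 0.4 -0.3  2.3] spin -9.7 from [0.5304 0.0708 0.0683] yaw 138.9 j6 -0.74 w 0.15 t 46.1
```

Yaw is 138.9°, so it turned the full 10° with no stop torque. Another 8°.

jog_arm --motion '[[[0,0,0],4,-1],[[0,0,0],8,-1],[[0,0,0],8,-1],[[0,0,0],8,-1]]'

```text
clock: 46.55
tool_pos: [0.5303, 0.0707, 0.0682]
tool_rot: [[-0.657, 0.754, 0.002], [0.754, 0.657, -0.001], [-0.002, 0.001, -1.0]]
force: [-0.6, -6.3, 3.3]
width: 0.144
grasp_force: 51.6
```

```bash
python3 q.py
```

```text
[-0.56455606 -6.28743428  3.30202844] [-1.06619958  0.03123254  0.2949023 ] 0.34066655673086643
shift [ 0.3 -0.2  2.2] spin -17.6 from [0.5303 0.0707 0.0682] yaw 131.0 j6 -0.6 w 0.14 t 46.5
```

jog_arm --motion '[[[0,0,0],3,-1],[[0,0,0],6,-1],[[0,0,0],6,-1],[[0,0,0],6,-1]]'

```text
clock: 46.95
tool_pos: [0.5303, 0.0706, 0.0682]
tool_rot: [[-0.577, 0.817, 0.002], [0.817, 0.577, -0.002], [-0.002, 0.0, -1.0]]
force: [-0.2, -6.3, 3.4]
width: 0.146
grasp_force: 61.3
```

```bash
python3 q.py
```

```text
[-0.15987181 -6.26943378  3.44412072] [-0.99673042 -0.0684761   1.40604909] 1.440281979739666
shift [ 0.4 -0.1  2.2] spin -23.4 from [0.5303 0.0706 0.0682] yaw 125.2 j6 -0.5 w 0.15 t 47.0
```

The torque jumped to 1.4 N m, so this is the stop. Releasing and checking.

jog_arm --motion '[[[0,0,0],-2,-1],[[0,0,0],-2,0],[[0,0,0],-2,0],[[0,0,0],-2,0],[[0,0,0],-2,0],[[0,0,-40],-2,0],[[0,0,-80],-2,0],[[-20,0,-110],-2,0],[[-40,0,-110],-2,0],[[-40,0,-110],-2,0]]'

```text
clock: 47.95
tool_pos: [0.5546, 0.0374, 0.1788]
tool_rot: [[-0.6, 0.8, 0.004], [0.8, 0.6, 0.0], [-0.002, 0.003, -1.0]]
force: [0.1, 0.2, 0.4]
width: 0.497
grasp_force: 0.0
```

```bash
python3 - <<'E'
from h import *
knob(.094,pic='k3')
goto(.53,.0708,.08,0)
c,im,d=tray()
for r in rects(c,im,*YL,.019,30)[:5]: print('Y',r)
save('top9',cv2.resize(im[150:240,200:430],None,fx=3.4,fy=3.4))
E
```

```text
red n 1305 z pct [0.0551 0.0576 0.0807 0.0814]
top rect ((523.596435546875, 76.02909851074219), (13.981728553771973, 61.69920349121094), 41.64221954345703)
shift [40.   1.2 97.6] spin -53.1 from [0.5529 0.038  0.1776] yaw 126.9 j6 -0.6 w 0.5 t 48.0
tray ((519.2813720703125, -202.11447143554688), (162.77919006347656, 182.49032592773438), 3.244198799133301)
Y (array([ 463.7, -410.9]), array([11.8, 32.9]), 44.7, array([466.1, 219.9]))
Y (array([ 481.4, -240.8]), array([28.5, 29.3]), 89.4, array([406., 213.]))
Y (array([ 479. , -165.4]), array([31.4, 31.6]), 0.7, array([379.7, 213.5]))
Y (array([ 546.6, -162.6]), array([29. , 31.5]), 0.7, array([378.4, 190. ]))
Y (array([ 552. , -237.6]), array([31.9, 31.7]), 0.7, array([404.9, 188.8]))
```

View pics/top9.png

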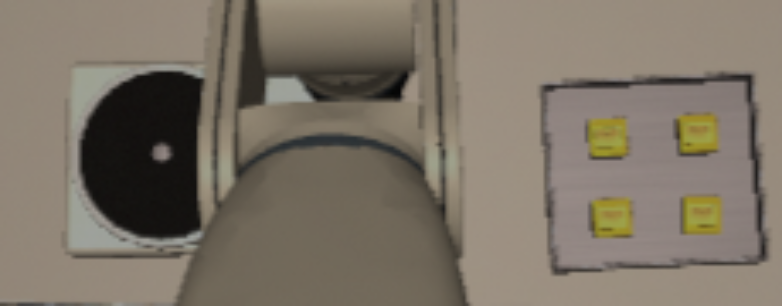

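The tray was knocked about 28 mm in -y, but all four boxes are still flat inside it, at (608,138), (698,133), (612,217) and (702,215) in the crop. The knob's total clockwise turn is about 5.45 rad, which puts it at about 4.0, its stop. Its top has sunk about 12.5 mm, so it is home. I'll back off slightly, check that the tray is at rest, and hand in.

jog_arm --motion '[[[0,0,-30],0,0],[[0,0,-30],0,0],[[0,0,-30],0,0],[[0,0,-30],0,0],[[0,0,-30],0,0],[[0,0,-30],0,0]]'

```text
clock: 48.65
tool_pos: [0.5521, 0.0386, 0.2065]
tool_rot: [[-0.602, 0.799, -0.002], [0.799, 0.602, -0.0], [0.001, -0.001, -1.0]]
force: [0.0, 0.0, 0.2]
width: 0.502
grasp_force: 0.0
```

```bash
python3 - <<'E'
from h import *
tray(); print(ctrl.close_job())
E
```

```text
tray ((519.2874145507812, -202.22116088867188), (162.77919006347656, 182.70401000976562), 3.244198799133301)
the job is handed in; nothing more can be done
None
```

I handed the job in at 48.7 s, with no verdict shown: all four boxes lie flat in the tray, which was knocked about 28 mm aside late on but is at rest, and by my measurements the knob dropped and was then screwed home to its stop.

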